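# Dock the drying pot and crack its stuck lid

## Robot

A 6-joint arm with a two-finger parallel gripper is mounted at the origin on the work surface; the furniture and walls round the work are solid. World frame = base frame: x ahead of the robot, y to its left, z up, the work surface at z = 0. Lengths are in m, angles in degrees, forces in N, time in s.
With the tool pointing down it reaches from about 0.35 to 0.875 m from the base axis. Payload 4.2 kg.
Tool frame: the origin (TCP) lies midway between the tips of the shut fingers; the grasp point (between the pads) lies 19 mm behind it; z points along the fingers, y is the line along which they close (so a half turn about z gives the same grasp; the last joint's range is limited). The gripper opens to 87 mm and grips with 3 to 60 N. Pads are 19 mm wide; open, the fingers measure 117 mm over their backs; the gripper's body (75 mm by 190 mm) begins 51 mm behind the grasp point.
Start: joints at [84.145, 22.042, 0.453, 0, -68.411, -14.817], TCP at [0.221, 0.585, 0.223] pointing down, gripper open.
Joint ranges: [-179.83, 179.83], [-69.29, 118.12], [-61.27, 80.66], [-181.25, 117.63], [-171.15, -9.14], [-177.46, 177.46]. Speed limits (degrees/s): [159.86, 159.86, 180, 180, 180, 180].

## Interface

Orientations are given as a 3x3 rotation matrix whose columns are the frame's x, y, z axes.
In Python, from station import * gives the robot as it stands. The module is installed in compiled form; this text tells all that it offers.
- The arm moves only by the tool servo_tool, never from a script. Its argument "deltas" is a list of rows, each an object of numbers: "tx", "ty", "tz": the shift along the tool's x, y, z in mm; "ax", "ay", "az": the turn, a rotation vector about the tool's x, y, z in rad; "claw": the finger opening in mm, from 0 to 87. In form: [{"tx": .., "ty": .., "tz": .., "ax": .., "ay": .., "az": .., "claw": ..}, ...]. A call has 1 to 12 rows; each row is the pose to reach, as a shift and turn from the pose commanded when the call began, along the tool's axes at that moment; what a row does not reach only later rows make up. A row lasts 1/12 s, in which the tool goes at most 41.7 mm and 7.16 degrees, less where a joint would pass 70% of its speed; a pose out of reach is approached as far as the arm can. A call with a gripper value outside its range is refused whole. The fingers move at their own pace and stop on an object; the grip force is fixed at half the most. Time passes only in rows, so rows that repeat a pose let the fingers close. It gives the time, the measured TCP pose, the force, the opening and the grip force at its end, in the units of the state.
- sense(): the state, without advancing time (a new reading comes with each control period).
- capture(name): name is "side" or "top"; returns the picture (420x560x3 uint8, blue, green, red); there is no depth.
- calibration(name): a dict with "fx", "fy", "cx", "cy" (pixels), "cam_to_world" (4x4, takes a point from camera to world coordinates). Camera axes: x right, y down, z forward; pixel columns grow to the right and rows downward; lengths in m; the calibration is good to about 2 mm. A picture is of the moment at which its call begins. calibration takes no time and is no camera call.
- finish_job(): hands the job in; it is judged then, once.
Trained networks look in the newest picture that a camera, given by its name, has taken for a name from the list of things; names that differ only in an ending like _2 or _b are one class to them, and where a whole thing is asked for, a point or a joint stands for the part that bears it (a point fixed in the world has none). Each returns a list of dicts, best first, with "confidence" (0 to 1); they miss things now and then, are a little off and sometimes report something else, mostly with a low value. They report only what shows in the picture. A call takes as long as a camera call.
- recognise(label, camera): "xyz" ([x, y, z] in m, in the coordinates of the camera as it stood for that picture, good to about 4 mm: the middle of the surface that is visible of it).
- trace(label, camera): "mask" (420x560 bool, what is visible of it).
The state is a dict: "time_s": time; "joints": joint angles; "joint_velocities": joint speeds; "effort": joint torques, N m; "tcp_pos": TCP position; "ee_rot": TCP orientation; "wrist_force": force on the tool from outside, world axes, zero at the start; "moment": the same for the moment, N m; "gripper_width": opening from 0.0 (shut) to 1.0 (fully open); "gripper_force": force on a finger pad.
Only numpy, scipy, OpenCV 4.12 (cv2) and the standard library are available. Lean on these libraries where they do the work, as an engineer would, in place of code of your own. Each camera call takes 0.05 s, during which the arm holds its last target. There are 200 camera calls.

## Task

The lid of the small grey drying pot sits tight in its seal, and the pot alone is too light to stay down. Slide the shut pot into the bench dock, under the rails, until it rests against the back stop; then pull the lid straight up by its knob until the seal lets go, and finish still gripping it, held level and one to two centimetres clear of the rim, over the mouth, so that the pot can breathe without dust falling in. Do not snatch the lid high or drag the pot back out, and leave the screw tin and the tape roll alone.

Things in the scene. Friction and masses are not known exactly. Their poses are not given: they have to be found in the camera images.
- dock: Fixed dock: plywood board 322 x 232 mm, 32 mm thick, with aluminium rails 22 mm high, open towards -x. Origin: on the board's top, under the pot's centre when home; x to the back stop (face x = +75.5 mm). Rails x -32 to +58 mm, inner edges y = +-64 mm; under these a groove 10.8 mm high, back to y = +-77.5 mm, takes the pot's foot flange. Flared guides in front, to x = -60 mm.
- pot: Loose round grey plastic pot, about 0.7 kg without lid, filter cartridge inside. Origin: centre of its underside. Wall 120 mm across, rim 64 mm high; foot flange 150 mm across, 8 mm high. Starts shut on the board, 118 to 138 mm short of home and off the line. Slides at 3 to 6 N; push its wall 35 to 60 mm above the board; two open fingers straddling the wall steer it.
- rim (a point): Centre of the pot's mouth at rim height, 64 mm above its underside. Soft seal lips line the mouth just below the rim.
- lid: Loose round grey lid, 0.2 kg, 124 mm across, 8 mm thick, with a beaded plug (104 mm across, 13 mm deep) reaching down into the mouth. Origin: centre of the underside of its flange, at the rim's centre when shut; z up.
- knob (a point): Centre of the black knob's head on top of the lid, where to grip: upright cylinder 31 mm across and 18 mm high on a 19 mm stem, 34.5 mm above the lid's origin, 98 mm above the board when shut. Pulling up takes 12 to 18 N while the docked pot rises 3 mm to the rails and the lid then comes 4 to 6 mm out; after that only the lid's weight, 2 N.
- screw_tin: Round open tin, 66 mm across, 30 mm high, behind the board; leave alone. Origin under its centre.
- electrical_roll: Roll of black tape, 55 mm across, 19 mm high, behind the board, to the right; leave alone. Origin under its centre.

How it is judged:
By the outcome, as a careful person would: the job done as asked, in the order asked, and still so for the second after the job is handed in, while the arm keeps its last pose, push and grip.
It also fails if it takes over 48 s, if anything falls off the work surface, if the arm or the gripper's body presses on something with over 40 N, if the wrist force passes 120 N, or if a joint passes its speed limit or range.

## Working session

There is one attempt and no reset: what is moved stays moved. The work goes in short steps, Python scripts to look and compute and a tool call to move; the robot and the scene stay as the last step left them, time stands still between calls to the robot, and variables do not carry over. Pictures are saved under pics/ and viewed, at most 10 in all, crops included, and the job is handed in when it is done.

Besides the shell and the picture viewer there is one more tool, called after "Request:" by a JSON object that holds its "op" and its "data". servo_tool: Moves the arm, as the interface text tells. Its arguments: {"type":"object","properties":{"deltas":{"type":"array","items":{"type":"object","properties":{"tx":{"type":"number"},"ty":{"type":"number"},"tz":{"type":"number"},"ax":{"type":"number"},"ay":{"type":"number"},"az":{"type":"number"},"claw":{"type":"number"}}}}},"required":["deltas"]}

```bash
mkdir -p pics; cat > h.py <<'E'
from station import *
import numpy as np, cv2
def look(tag):
    for c in ("side","top"):
        cv2.imwrite(f"pics/{tag}_{c}.png", capture(c))
def W(c,p):
    return (np.array(calibration(c)["cam_to_world"])@np.r_[p,1])[:3]
def ray(c,u,v):
    k=calibration(c);T=np.array(k["cam_to_world"])
    return T[:3,3],T[:3,:3]@np.array([(u-k["cx"])/k["fx"],(v-k["cy"])/k["fy"],1])
def proj(c,P):
    k=calibration(c);T=np.linalg.inv(np.array(k["cam_to_world"]))
    q=T[:3,:3]@np.asarray(P)+T[:3,3]
    return np.array([k["fx"]*q[0]/q[2]+k["cx"],k["fy"]*q[1]/q[2]+k["cy"]])
def onz(c,u,v,z):
    o,d=ray(c,u,v);return o+d*(z-o[2])/d[2]
def tri(u1,u2):
    A=[];b=[]
    for c,u in(("side",u1),("top",u2)):
        o,d=ray(c,*u);d=d/np.linalg.norm(d);M=np.eye(3)-np.outer(d,d);A.append(M);b.append(M@o)
    return np.linalg.lstsq(np.vstack(A),np.hstack(b),rcond=None)[0]
E
python3 - <<'E'
from h import *
np.set_printoptions(precision=4,suppress=True)
look("a")
s=sense();print(s)
for c in("side","top"):
    print(c,calibration(c))
    for l in("dock","pot","lid","knob","screw_tin","electrical_roll"):
        r=recognise(l,c)
        print(l,[(round(q["confidence"],2),W(c,q["xyz"]),proj(c,W(c,q["xyz"]))) for q in r[:2]])
E
```

```text
{'time_s': 0.1, 'joints': array([ 84.1438,  22.0854,   0.3874,  -0.0223, -68.4135, -14.8179]), 'joint_velocities': array([ 0.0446, -0.093 ,  0.1782,  0.1087, -0.003 ,  0.1482]), 'effort': array([ -0.0004, -39.1694,  18.7934,   4.2318,   0.0134,  -0.0001]), 'tcp_pos': array([0.2205, 0.5842, 0.2216]), 'ee_rot': array([[ 0.9356, -0.3532, -0.0006],
       [-0.3532, -0.9356, -0.0019],
       [ 0.0001,  0.002 , -1.    ]]), 'wrist_force': array([-0.1264, -0.5356,  0.2748]), 'moment': array([0.0314, 0.0019, 0.0394]), 'gripper_force': 0.0, 'gripper_width': 1.0011199836205793}
side {'fx': 412.7037767221944, 'fy': 412.7037767221944, 'cx': 278.3884944035539, 'cy': 214.31252609264604, 'cam_to_world': array([[ 0.8116, -0.2419,  0.5318,  0.175 ],
       [-0.5838, -0.3688,  0.7232, -0.8526],
       [ 0.0212, -0.8975, -0.4406,  0.4888],
       [ 0.    ,  0.    ,  0.    ,  1.    ]])}
dock [(0.94, array([ 0.5527, -0.3355,  0.03  ]), array([275.7327, 283.1496]))]
pot []
lid [(0.91, array([ 0.4683, -0.2451,  0.1038]), array([211.0611, 241.5564])), (0.58, array([ 0.7563, -0.2794,  0.0144]), array([334.628
[... 512 characters left out ...]
0.985 ,  0.9509],
       [ 0.    ,  0.    ,  0.    ,  1.    ]])}
dock [(0.81, array([ 0.5735, -0.2973,  0.034 ]), array([309.9137, 220.6111]))]
pot []
lid [(0.92, array([ 0.4784, -0.2356,  0.1014]), array([284.2962, 259.918 ])), (0.34, array([ 0.7587, -0.2682,  0.0202]), array([296.9708, 147.7713]))]
knob [(0.75, array([ 0.4775, -0.2384,  0.109 ]), array([285.6202, 260.2192]))]
screw_tin [(0.78, array([ 0.7836, -0.1651,  0.0092]), array([255.9596, 139.5487])), (0.39, array([ 0.4768, -0.2351,  0.1054]), array([284.0485, 260.6044]))]
electrical_roll [(0.69, array([ 0.7575, -0.2689,  0.0197]), array([297.2483, 148.2702])), (0.69, array([ 0.4747, -0.2357,  0.1031]), array([284.3341, 261.6399]))]
```

View pics/a_top.png

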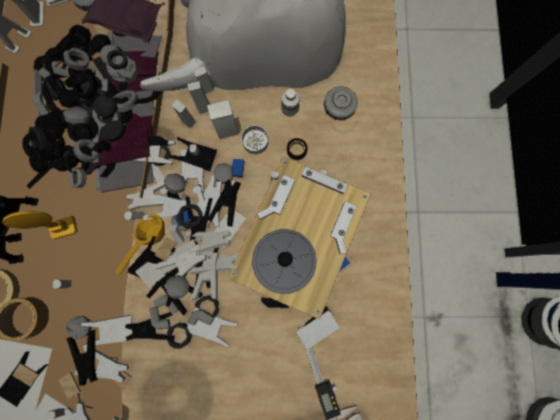

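View pics/a_side.png

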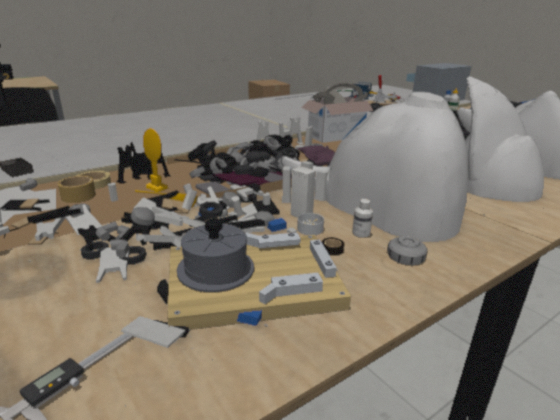

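The top view shows the shut pot at about (285,260) on the board, whose back stop is at about (325,180). The tin is at (256,139) and the tape at (297,148). The side view agrees, with the knob at about (213,225). Next I'll measure the dock rails closely.

```bash
python3 - <<'E'
from h import *
a=cv2.imread("pics/a_top.png")[150:320,225:380]
cv2.imwrite("pics/b_top.png",cv2.resize(a,None,fx=3.5,fy=3.5,interpolation=cv2.INTER_CUBIC))
a=cv2.imread("pics/a_side.png")[200:325,155:350]
cv2.imwrite("pics/b_side.png",cv2.resize(a,None,fx=4,fy=4,interpolation=cv2.INTER_CUBIC))
E
```

```text
(no output)
```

View pics/b_top.png

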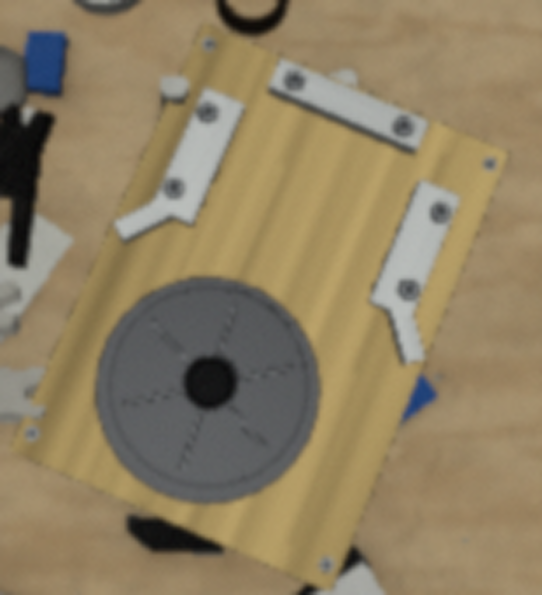

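View pics/b_side.png

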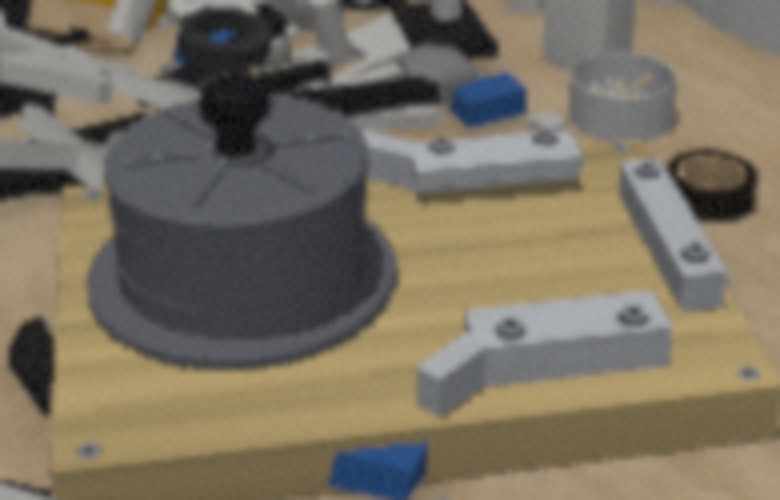

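The crops show the rails' inner corners, the stop face and the board corners clearly. In the top crop the rail corners are at (243,104), (195,222), (423,182) and (373,298). I'll fit the dock pose and the pot position by reprojection.

```bash
python3 - <<'E'
from h import *
from scipy.optimize import least_squares
np.set_printoptions(precision=4,suppress=True)
T=lambda u,v:("top",225+u/3.5,150+v/3.5); S=lambda u,v:("side",155+u/4,200+v/4)
ob=[((.058,.064,.022),T(243,104)),((-.032,.064,.022),T(195,222)),((.058,-.064,.022),T(423,182)),((-.032,-.064,.022),T(373,298)),
((.058,.064,.022),S(580,158)),((-.032,.064,.022),S(418,168)),((.058,-.064,.022),S(655,292)),((-.032,-.064,.022),S(470,310))]
def res(p,per=False):
    c,s=np.cos(p[2]),np.sin(p[2]);r=[]
    for (x,y,z),(cam,u,v) in ob:
        r.append(proj(cam,[p[0]+c*x-s*y,p[1]+s*x+c*y,p[3]+z])-[u,v])
    return np.ravel(r)
f=least_squares(res,[.6,-.3,-.4,.032],loss="soft_l1");p=f.x
print("dock",p,np.degrees(p[2]));print(res(p).reshape(-1,2))
R=np.array([[np.cos(p[2]),-np.sin(p[2])],[np.sin(p[2]),np.cos(p[2])]])
D=lambda P:R.T@(np.asarray(P)[:2]-p[:2])
for u,v in((268,88),(415,152)): print("stop edge in dock",D(onz(*T(u,v),p[3]+.022)))
for u,v in((208,22),(508,152),(330,588),(12,455)): print("board corner",D(onz(*T(u,v),p[3])))
# lid / knob via masks
m={}
for c in("top","side"):
    for l in("knob","lid","pot"):
        r=trace(l,c)
        if r:
            k=r[0]["mask"].astype(np.uint8);ys,xs=np.nonzero(k)
            print(c,l,round(r[0]["confidence"],2),len(xs),xs.mean(),ys.mean(),xs.min(),xs.max(),ys.min(),ys.max())
print("knob tri",tri((155+235/4,200+105/4),(225+211/3.5,150+382/3.5)))
# lid circle from the top crop extents: centre, height .032+.072
P=onz(*T(208,389),.104);print("lid top centre",P,D(P));
P=onz(*T(211,382),.139);print("knob top",P,D(P));
for w in([.7787,-.1667],[.7575,-.2689]):print("obst",D(w))
# pot flange in side
E
```

```text
dock [ 0.5908 -0.2988 -0.4029  0.0322] -23.086647435051056
[[ 1.0494 -0.3202]
 [-0.1732  0.4939]
 [-0.2392 -1.718 ]
 [-0.171   0.2609]
 [ 0.6455 -0.4218]
 [-0.3909  0.9655]
 [ 0.1644 -0.4981]
 [-0.8615  0.2925]]
stop edge in dock [0.0733 0.0547]
stop edge in dock [ 0.0714 -0.0535]
board corner [0.1063 0.1128]
board corner [ 0.1025 -0.1144]
board corner [-0.2154 -0.1108]
board corner [-0.2185  0.1154]
top knob 0.6 2555 284.26810176125247 259.945988258317 256 312 232 288
top lid 0.97 2515 284.1916500994036 260.051689860835 256 312 232 288
top pot 0.69 507 279.0473372781065 270.55424063116374 251 315 229 292
side knob 0.63 1948 213.19045174537987 239.69455852156057 180 246 218 257
side lid 0.64 1963 213.30667345899133 239.7677024961793 180 246 218 258
side pot 0.97 2429 215.14368052696582 271.78056813503497 177 253 245 292
knob tri [ 0.4791 -0.2375  0.1293]
lid top centre [ 0.4757 -0.2359  0.104 ] [-0.1305  0.0128]
knob top [ 0.4787 -0.2373  0.139 ] [-0.1272  0.0127]
obst [0.1211 0.1953]
obst [0.1417 0.0929]
```

```bash
cat >> h.py <<'E'
from scipy.spatial.transform import Rotation as Ro
DP=np.array([.5905,-.2985]);YAW=np.radians(-23.1);DZ=.032
A=np.array([[np.cos(YAW),-np.sin(YAW)],[np.sin(YAW),np.cos(YAW)]])
def d2w(x,y,z): return np.r_[DP+A@[x,y],DZ+z]
def w2d(P): return np.r_[A.T@(np.asarray(P)[:2]-DP),P[2]-DZ]
def rot(tilt): # tool x along dock x, z down, tilted forward
    R0=np.array([[np.cos(YAW),np.sin(YAW),0],[np.sin(YAW),-np.cos(YAW),0],[0,0,-1]])
    return R0@Ro.from_euler("y",tilt,degrees=True).as_matrix()
def delta(P,R):
    s=sense();M=s["ee_rot"]
    return np.round(M.T@(np.asarray(P)-s["tcp_pos"])*1000,1),np.round(Ro.from_matrix(M.T@R).as_rotvec(),4)
E
python3 - <<'E'
from h import *
s=sense();M=s["ee_rot"]
a=np.array([.5,.25,.32]);b=d2w(-.225,.0127,.16)
print(delta(a,rot(0)),delta(b,rot(20)),b, (M.T@(b-a))*1000)
print("yellow top",tri((152,132),(15,220)))
E
```

```text
(array([379.6, 214.5, -97.4]), array([ 0.    , -0.    ,  0.0424])) (array([433.6, 673.6,  30.6]), array([-0.0074,  0.349 ,  0.0419])) [ 0.38852284 -0.19854242  0.192     ] [ 54.04340677 459.01439588 128.00995853]
yellow top [0.56038499 0.2988724  0.1735029 ]
```

Request:
{"op": "servo_tool", "data": {"deltas": [{"tx":0,"ty":0,"tz":-40,"claw":87},{"tx":30,"ty":17,"tz":-70,"claw":87},{"tx":65,"ty":37,"tz":-80,"claw":87},{"tx":100,"ty":57,"tz":-97,"claw":87},{"tx":135,"ty":76,"tz":-97,"claw":87},{"tx":170,"ty":96,"tz":-97,"claw":87},{"tx":205,"ty":116,"tz":-97,"claw":87},{"tx":240,"ty":136,"tz":-97,"claw":87},{"tx":275,"ty":155,"tz":-97,"claw":87},{"tx":310,"ty":175,"tz":-97,"claw":87},{"tx":345,"ty":195,"tz":-97,"claw":87},{"tx":380,"ty":215,"tz":-97,"az":0.042,"claw":87}]}}

```text
schema error: expected keys tx, ty, tz, ax, ay, az, claw
```

Request:
{"op": "servo_tool", "data": {"deltas": [{"tx":5,"ty":38,"tz":5,"claw":87},{"tx":10,"ty":76,"tz":10,"claw":87},{"tx":15,"ty":114,"tz":15,"claw":87},{"tx":20,"ty":152,"tz":20,"claw":87},{"tx":25,"ty":190,"tz":30,"claw":87},{"tx":30,"ty":228,"tz":40,"claw":87},{"tx":34,"ty":266,"tz":50,"claw":87},{"tx":38,"ty":304,"tz":60,"ay":0.09,"claw":87},{"tx":42,"ty":342,"tz":70,"ay":0.18,"claw":87},{"tx":46,"ty":380,"tz":80,"ay":0.27,"claw":87},{"tx":50,"ty":418,"tz":90,"ay":0.35,"claw":87},{"tx":54,"ty":440,"tz":100,"ay":0.35,"claw":87}]}}

```text
schema error: expected keys tx, ty, tz, ax, ay, az, claw
```

```bash
python3 - <<'E'
from h import *
s=sense();print(s["time_s"],s["tcp_pos"],w2d(s["tcp_pos"]),s["joints"].round(1),s["wrist_force"].round(1))
for x in(-.225,-.195,-.19):print(delta(d2w(x,.0127,.045),rot(20)))
E
```

```text
1.0 [0.22060664 0.58472926 0.22254657] [-0.68675948  0.66729036  0.19054657] [ 84.1  22.    0.5   0.  -68.4 -14.8] [-0.   0.4  0.1]
(array([433.6, 673.6, 145.6]), array([-0.0074,  0.349 ,  0.0419]))
(array([463.6, 674.8, 145.6]), array([-0.0074,  0.349 ,  0.0419]))
(array([468.6, 675. , 145.6]), array([-0.0074,  0.349 ,  0.0419]))
```

All the keys are required in each row.

Request:
{"op": "servo_tool", "data": {"deltas": [{"tx":0,"ty":0,"tz":-40,"ax":0,"ay":0,"az":0,"claw":87},{"tx":30,"ty":17,"tz":-60,"ax":0,"ay":0,"az":0,"claw":87},{"tx":65,"ty":37,"tz":-70,"ax":0,"ay":0,"az":0,"claw":87},{"tx":100,"ty":57,"tz":-80,"ax":0,"ay":0,"az":0,"claw":87},{"tx":135,"ty":76,"tz":-90,"ax":0,"ay":0,"az":0,"claw":87},{"tx":170,"ty":96,"tz":-97,"ax":0,"ay":0,"az":0,"claw":87},{"tx":205,"ty":116,"tz":-97,"ax":0,"ay":0,"az":0,"claw":87},{"tx":240,"ty":136,"tz":-97,"ax":0,"ay":0,"az":0,"claw":87},{"tx":275,"ty":155,"tz":-97,"ax":0,"ay":0,"az":0,"claw":87},{"tx":310,"ty":175,"tz":-97,"ax":0,"ay":0,"az":0,"claw":87},{"tx":345,"ty":195,"tz":-97,"ax":0,"ay":0,"az":0.02,"claw":87},{"tx":380,"ty":215,"tz":-97,"ax":0,"ay":0,"az":0.042,"claw":87}]}}

```text
time_s: 2.0
tcp_pos: [0.5011, 0.2477, 0.3199]
ee_rot: [[0.92, -0.393, 0.001], [-0.393, -0.92, 0.001], [0.0, -0.001, -1.0]]
wrist_force: [1.7, 0.9, -0.3]
gripper_width: 0.997
gripper_force: 0.0
```

Request:
{"op": "servo_tool", "data": {"deltas": [{"tx":5,"ty":38,"tz":5,"ax":0,"ay":0,"az":0,"claw":87},{"tx":10,"ty":76,"tz":10,"ax":0,"ay":0,"az":0,"claw":87},{"tx":15,"ty":114,"tz":15,"ax":0,"ay":0,"az":0,"claw":87},{"tx":20,"ty":152,"tz":20,"ax":0,"ay":0,"az":0,"claw":87},{"tx":25,"ty":190,"tz":30,"ax":0,"ay":0,"az":0,"claw":87},{"tx":30,"ty":228,"tz":40,"ax":0,"ay":0,"az":0,"claw":87},{"tx":34,"ty":266,"tz":50,"ax":0,"ay":0,"az":0,"claw":87},{"tx":38,"ty":304,"tz":60,"ax":0,"ay":0.09,"az":0,"claw":87},{"tx":40,"ty":342,"tz":70,"ax":0,"ay":0.18,"az":0,"claw":87},{"tx":40,"ty":380,"tz":80,"ax":0,"ay":0.27,"az":0,"claw":87},{"tx":40,"ty":418,"tz":90,"ax":0,"ay":0.35,"az":0,"claw":87},{"tx":40,"ty":440,"tz":100,"ax":0,"ay":0.35,"az":0,"claw":87}]}}

```text
time_s: 3.0
tcp_pos: [0.3569, -0.1728, 0.2158]
ee_rot: [[0.865, -0.393, 0.312], [-0.368, -0.92, -0.136], [0.34, 0.003, -0.94]]
wrist_force: [-1.3, -0.1, -1.0]
gripper_width: 1.003
gripper_force: 0.0
```

```bash
python3 - <<'E'
from h import *
s=sense();print(s["time_s"],s["tcp_pos"],w2d(s["tcp_pos"]),s["joints"].round(1),s["wrist_force"].round(1))
for x in(-.225,-.205,-.19):print(delta(d2w(x,.0127,.045),rot(20)))
E
```

```text
3.0 [ 0.35686151 -0.17284857  0.21576875] [-0.26420343  0.02391183  0.18376875] [  5.1 -12.3 -47.5  15.3 -38.2  51.1] [-1.3 -0.1 -1. ]
(array([-10.3,  10.8, 143.9]), array([0.0026, 0.0023, 0.0007]))
(array([  8.5,  10.8, 150.7]), array([0.0026, 0.0023, 0.0007]))
(array([ 22.6,  10.8, 155.8]), array([0.0026, 0.0023, 0.0007]))
```

Request:
{"op": "servo_tool", "data": {"deltas": [{"tx":1,"ty":5,"tz":35,"ax":0,"ay":0,"az":0,"claw":87},{"tx":3,"ty":11,"tz":70,"ax":0,"ay":0,"az":0,"claw":87},{"tx":5,"ty":11,"tz":100,"ax":0,"ay":0,"az":0,"claw":87},{"tx":7,"ty":11,"tz":125,"ax":0,"ay":0,"az":0,"claw":87},{"tx":8,"ty":11,"tz":145,"ax":0,"ay":0,"az":0,"claw":87},{"tx":8.5,"ty":11,"tz":151,"ax":0,"ay":0,"az":0,"claw":87},{"tx":8.5,"ty":11,"tz":151,"ax":0,"ay":0,"az":0,"claw":87}]}}

```text
time_s: 3.58
tcp_pos: [0.4171, -0.207, 0.0915]
ee_rot: [[0.869, -0.391, 0.304], [-0.371, -0.92, -0.123], [0.328, -0.005, -0.945]]
wrist_force: [0.5, -0.1, 0.2]
gripper_width: 0.998
gripper_force: 0.0
```

```bash
python3 - <<'E'
from h import *
look("c")
s=sense();print(s["time_s"],w2d(s["tcp_pos"]),s["joints"].round(1),s["wrist_force"].round(1))
for x,y in((-.175,.0127),(-.12,.004),(-.10,.0),(-.051,0)):print(delta(d2w(x,y,.045),rot(20)))
a,b=[cv2.imread(f"pics/c_{c}.png") for c in("top","side")]
cv2.imwrite("pics/c2.png",np.hstack([cv2.resize(a[150:330,200:380],(400,400)),cv2.resize(b[150:330,140:320],(400,400))]))
E
```

```text
3.6833 [-0.19547137  0.01672938  0.06092154] [ -6.2   7.4 -56.3  34.1  -9.2  40.3] [-0.6 -0.   0.4]
(array([14.1,  4.2, 21.8]), array([-0.0065,  0.0123, -0.0002]))
(array([66. , 13. , 39.9]), array([-0.0065,  0.0123, -0.0002]))
(array([84.8, 17. , 46.5]), array([-0.0065,  0.0123, -0.0002]))
(array([131.1,  17.1,  62.7]), array([-0.0065,  0.0123, -0.0002]))
```

View pics/c2.png

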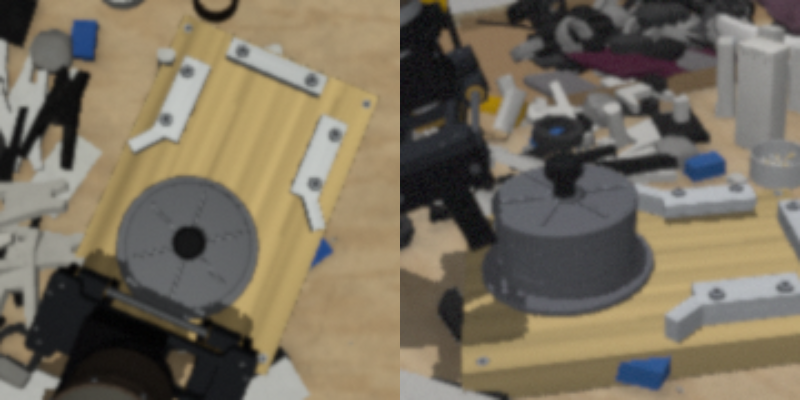

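The arm is at joint 5's limit, which is too much tilt this close in. The picture shows the pot untouched at (188,242) in the left half, with the fingers just behind it. I'll drop the tilt to 9°.

```bash
python3 - <<'E'
from h import *
print(delta(d2w(-.2,.0127,.061),rot(9)),delta(d2w(-.2,.0127,.045),rot(9)))
E
```

```text
(array([-4.2,  4. , -1.6]), array([-0.0065, -0.1797,  0.0005])) (array([-9.5,  4.1, 13.5]), array([-0.0065, -0.1797,  0.0005]))
```

Request:
{"op": "servo_tool", "data": {"deltas": [{"tx":-5,"ty":2,"tz":-1,"ax":-0.003,"ay":-0.09,"az":0,"claw":87},{"tx":-5,"ty":4,"tz":-1,"ax":-0.006,"ay":-0.18,"az":0,"claw":87},{"tx":-8,"ty":4,"tz":5,"ax":-0.006,"ay":-0.18,"az":0,"claw":87}]}}

```text
time_s: 3.93
tcp_pos: [0.411, -0.2062, 0.0872]
ee_rot: [[0.909, -0.39, 0.146], [-0.385, -0.921, -0.057], [0.157, -0.004, -0.988]]
wrist_force: [-0.0, -0.8, 0.6]
gripper_width: 0.997
gripper_force: 0.0
```

```bash
python3 - <<'E'
from h import *
s=sense();print(s["time_s"],w2d(s["tcp_pos"]),s["joints"].round(1),s["wrist_force"].round(1))
for x,y in((-.2,.0127),(-.175,.0127),(-.12,.004),(-.10,.0),(-.051,0)):print(delta(d2w(x,y,.045),rot(9)))
E
```

```text
3.9333 [-0.20128335  0.01448561  0.05521837] [ -4.5  11.3 -41.    5.4 -29.2  67.1] [-0.  -0.8  0.6]
(array([-0.3,  1.8, 10.3]), array([-0.0045, -0.0001,  0.0023]))
(array([24.4,  1.9, 14.2]), array([-0.0045, -0.0001,  0.0023]))
(array([78.7, 10.8, 22.8]), array([-0.0045, -0.0001,  0.0023]))
(array([98.4, 14.8, 25.9]), array([-0.0045, -0.0001,  0.0023]))
(array([146.8,  15. ,  33.6]), array([-0.0045, -0.0001,  0.0023]))
```

Request:
{"op": "servo_tool", "data": {"deltas": [{"tx":0,"ty":2,"tz":5,"ax":-0.004,"ay":0,"az":0.002,"claw":87},{"tx":0,"ty":2,"tz":10,"ax":-0.004,"ay":0,"az":0.002,"claw":87},{"tx":8,"ty":2,"tz":11.5,"ax":-0.004,"ay":0,"az":0.002,"claw":87},{"tx":16,"ty":2,"tz":13,"ax":-0.004,"ay":0,"az":0.002,"claw":87},{"tx":20,"ty":2,"tz":13.5,"ax":-0.004,"ay":0,"az":0.002,"claw":87},{"tx":24,"ty":2,"tz":14,"ax":-0.004,"ay":0,"az":0.002,"claw":87},{"tx":29,"ty":2.5,"tz":15,"ax":-0.004,"ay":0,"az":0.002,"claw":87},{"tx":34,"ty":3.5,"tz":15.7,"ax":-0.004,"ay":0,"az":0.002,"claw":87},{"tx":39,"ty":4.5,"tz":16.5,"ax":-0.004,"ay":0,"az":0.002,"claw":87},{"tx":44,"ty":5.5,"tz":17.3,"ax":-0.004,"ay":0,"az":0.002,"claw":87},{"tx":49,"ty":6.5,"tz":18,"ax":-0.004,"ay":0,"az":0.002,"claw":87},{"tx":54,"ty":7.5,"tz":18.8,"ax":-0.004,"ay":0,"az":0.002,"claw":87}]}}

```text
time_s: 4.93
tcp_pos: [0.4537, -0.2364, 0.073]
ee_rot: [[0.909, -0.396, 0.131], [-0.39, -0.918, -0.063], [0.145, 0.007, -0.989]]
wrist_force: [-6.7, 5.7, 5.9]
gripper_width: 1.002
gripper_force: 5.0
```

```bash
cat >> h.py <<'E'
def lidpos():
    capture("top")
    r=trace("lid","top")
    if r:
        m=r[0]["mask"].astype(np.uint8);ys,xs=np.nonzero(m)
        u,v=(xs.min()+xs.max())/2,(ys.min()+ys.max())/2
        return r[0]["confidence"],len(xs),w2d(onz("top",u,v,.103))
E
python3 - <<'E'
from h import *
s=sense();print(s["time_s"],w2d(s["tcp_pos"]),s["joints"].round(1),s["wrist_force"].round(1),lidpos())
r=recognise("knob","top");print([(q["confidence"],w2d(W("top",q["xyz"]))) for q in r[:1]])
cv2.imwrite("pics/d.png",capture("top"))
for x,y in((-.12,.004),(-.10,.0),(-.051,0)):print(delta(d2w(x,y,.045),rot(9)))
E
```

```text
4.9333 [-0.15015014  0.0034509   0.04102327] [ -7.8  17.3 -34.7   5.2 -30.2  70.2] [-6.7  5.7  5.9] (0.9, 1931, array([-0.09095763,  0.00660414,  0.071     ]))
[(0.84, array([-0.08581979, -0.00018421,  0.07503584]))]
(array([28.8, -0.5,  0.4]), array([ 0.0065,  0.0081, -0.0025]))
(array([48.6,  3.4,  3.4]), array([ 0.0065,  0.0081, -0.0025]))
(array([97. ,  3.3, 10.7]), array([ 0.0065,  0.0081, -0.0025]))
```

Request:
{"op": "servo_tool", "data": {"deltas": [{"tx":4,"ty":0,"tz":0,"ax":0,"ay":0,"az":0,"claw":87},{"tx":9,"ty":0,"tz":0,"ax":0,"ay":0,"az":0,"claw":87},{"tx":14,"ty":0,"tz":0,"ax":0,"ay":0,"az":0,"claw":87},{"tx":19,"ty":0.5,"tz":0,"ax":0,"ay":0,"az":0,"claw":87},{"tx":24,"ty":1,"tz":0,"ax":0,"ay":0,"az":0,"claw":87},{"tx":29,"ty":1.5,"tz":0.5,"ax":0,"ay":0,"az":0,"claw":87},{"tx":34,"ty":2,"tz":1.2,"ax":0,"ay":0,"az":0,"claw":87}]}}

```text
time_s: 5.72
tcp_pos: [0.4887, -0.2522, 0.0781]
ee_rot: [[0.908, -0.394, 0.139], [-0.389, -0.919, -0.064], [0.153, 0.005, -0.988]]
wrist_force: [-2.7, 2.0, -5.5]
gripper_width: 1.0
gripper_force: 3.1
```

```bash
python3 - <<'E'
from h import *
s=sense();f=s["wrist_force"];print(s["time_s"],w2d(s["tcp_pos"]),(A.T@f[:2]).round(1),f[2],s["joints"].round(1),lidpos())
for x,y in((-.10,.0),(-.051,0)):print(delta(d2w(x,y,.045),rot(9)))
look("e")
a,b=[cv2.imread(f"pics/e_{c}.png") for c in("top","side")]
cv2.imwrite("pics/e2.png",np.hstack([cv2.resize(a[150:330,200:380],(400,400)),cv2.resize(b[170:330,180:340],(400,400))]))
E
```

```text
5.7167 [-0.11177852  0.00266269  0.04608696] [-3.3  0.8] -5.521099686658817 [ -9.1  19.9 -29.3   4.5 -32.4  72.3] (0.6, 1885, array([-0.05126291,  0.00546754,  0.071     ]))
(array([9.9, 2.8, 3.3]), array([ 0.0045,  0.0004, -0.001 ]))
(array([58.3,  2.7, 11. ]), array([ 0.0045,  0.0004, -0.001 ]))
```

View pics/e2.png

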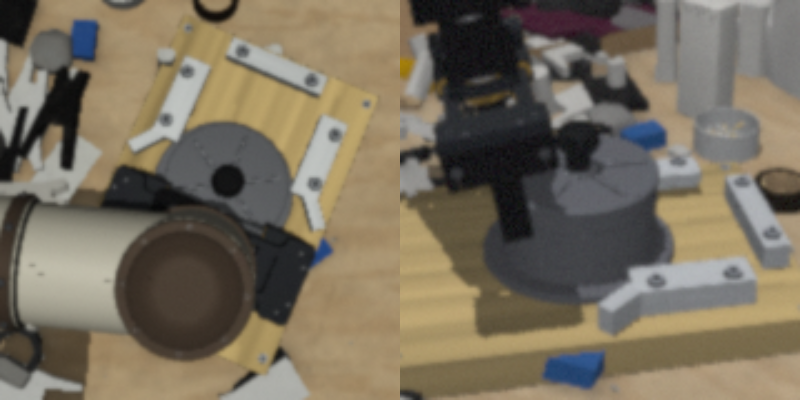

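The pot's flange is now entering between the guides, with the knob at (228,181) in the left half, and it looks centred. I'll keep pushing.

Request:
{"op": "servo_tool", "data": {"deltas": [{"tx":4,"ty":0.5,"tz":1,"ax":0,"ay":0,"az":0,"claw":87},{"tx":8,"ty":1,"tz":2,"ax":0,"ay":0,"az":0,"claw":87},{"tx":12,"ty":1.5,"tz":2.5,"ax":0,"ay":0,"az":0,"claw":87},{"tx":16,"ty":2,"tz":3,"ax":0,"ay":0,"az":0,"claw":87},{"tx":20,"ty":2.5,"tz":3.5,"ax":0,"ay":0,"az":0,"claw":87},{"tx":24,"ty":2.5,"tz":4,"ax":0,"ay":0,"az":0,"claw":87},{"tx":28,"ty":2.5,"tz":4.5,"ax":0,"ay":0,"az":0,"claw":87},{"tx":32,"ty":2.5,"tz":5,"ax":0,"ay":0,"az":0,"claw":87},{"tx":36,"ty":2.5,"tz":5.5,"ax":0,"ay":0,"az":0,"claw":87},{"tx":40,"ty":2.5,"tz":6,"ax":0,"ay":0,"az":0,"claw":87}]}}

```text
time_s: 6.75
tcp_pos: [0.5228, -0.2699, 0.0785]
ee_rot: [[0.909, -0.395, 0.136], [-0.389, -0.919, -0.064], [0.15, 0.005, -0.989]]
wrist_force: [-5.4, 3.0, 0.7]
gripper_width: 0.999
gripper_force: 5.6
```

```bash
cat > st.py <<'E'
from h import *
s=sense();f=s["wrist_force"];print(s["time_s"],w2d(s["tcp_pos"]).round(4),"F",(A.T@f[:2]).round(1),f[2].round(1),"M",s["moment"].round(2),s["joints"].round(1),lidpos())
E
python3 st.py; python3 -c "
from h import *
print('knob top earlier',w2d(onz('top',302.6,231.5,.139)))
print(delta(d2w(-.051,0,.045),rot(9)))"
```

```text
6.75 [-0.0735 -0.0003  0.0465] F [-6.1  0.6] 0.7 M [0.85 1.88 0.01] [-10.4  23.  -23.6   3.8 -35.1  74.2] (0.55, 1604, array([-0.01155275,  0.00287026,  0.071     ]))
knob top earlier [-0.05979887  0.00150604  0.107     ]
(array([20.6, -0.1,  4.7]), array([ 0.005 ,  0.0037, -0.0014]))
```

Request:
{"op": "servo_tool", "data": {"deltas": [{"tx":3,"ty":0,"tz":0.8,"ax":0,"ay":0,"az":0,"claw":87},{"tx":6,"ty":0,"tz":1.5,"ax":0,"ay":0,"az":0,"claw":87},{"tx":9,"ty":0,"tz":2.3,"ax":0,"ay":0,"az":0,"claw":87},{"tx":12,"ty":0,"tz":3,"ax":0,"ay":0,"az":0,"claw":87},{"tx":15,"ty":0,"tz":3.5,"ax":0,"ay":0,"az":0,"claw":87},{"tx":17,"ty":0,"tz":4,"ax":0,"ay":0,"az":0,"claw":87},{"tx":18,"ty":0,"tz":4,"ax":0,"ay":0,"az":0,"claw":87}]}}

```text
time_s: 7.43
tcp_pos: [0.5394, -0.2773, 0.0783]
ee_rot: [[0.909, -0.394, 0.136], [-0.389, -0.919, -0.064], [0.15, 0.006, -0.989]]
wrist_force: [-10.3, 5.1, 6.6]
gripper_width: 0.998
gripper_force: 6.8
```

```bash
python3 st.py
```

```text
7.4333 [-0.0553 -0.0005  0.0463] F [-11.4   0.7] 6.6 M [ 1.15  2.66 -0.04] [-10.8  24.5 -20.9   3.6 -36.3  74.8] (0.83, 1391, array([0.00661307, 0.00316926, 0.071     ]))
```

Request:
{"op": "servo_tool", "data": {"deltas": [{"tx":1,"ty":0,"tz":0,"ax":0,"ay":0,"az":0,"claw":87},{"tx":2,"ty":0,"tz":0,"ax":0,"ay":0,"az":0,"claw":87},{"tx":2,"ty":0,"tz":0,"ax":0,"ay":0,"az":0,"claw":87}]}}

```text
time_s: 7.78
tcp_pos: [0.5415, -0.2781, 0.0783]
ee_rot: [[0.909, -0.394, 0.136], [-0.389, -0.919, -0.064], [0.151, 0.005, -0.989]]
wrist_force: [-8.3, 2.7, 5.6]
gripper_width: 1.001
gripper_force: 6.4
```

```bash
python3 st.py
```

```text
7.7833 [-0.0531 -0.0004  0.0463] F [-8.7 -0.7] 5.6 M [ 0.86  2.44 -0.03] [-10.9  24.6 -20.7   3.6 -36.3  74.9] (0.92, 1367, array([0.01017414, 0.00343345, 0.071     ]))
```

Still sliding, so it has not reached the stop yet.

Request:
{"op": "servo_tool", "data": {"deltas": [{"tx":1,"ty":0,"tz":0,"ax":0,"ay":0,"az":0,"claw":87},{"tx":2,"ty":0,"tz":0,"ax":0,"ay":0,"az":0,"claw":87},{"tx":2,"ty":0,"tz":0,"ax":0,"ay":0,"az":0,"claw":87}]}}

```text
time_s: 8.13
tcp_pos: [0.5435, -0.2789, 0.0784]
ee_rot: [[0.909, -0.394, 0.137], [-0.389, -0.919, -0.064], [0.151, 0.005, -0.989]]
wrist_force: [-6.9, 2.4, 3.3]
gripper_width: 0.999
gripper_force: 6.1
```

```bash
python3 st.py
```

```text
8.1333 [-0.051  -0.0004  0.0464] F [-7.2 -0.5] 3.3 M [ 0.85  2.13 -0.06] [-10.9  24.8 -20.3   3.6 -36.5  75. ] (0.63, 1381, array([0.01121656, 0.00386188, 0.071     ]))
```

Request:
{"op": "servo_tool", "data": {"deltas": [{"tx":1,"ty":0,"tz":0,"ax":0,"ay":0,"az":0,"claw":87},{"tx":2,"ty":0,"tz":0,"ax":0,"ay":0,"az":0,"claw":87},{"tx":2,"ty":0,"tz":0,"ax":0,"ay":0,"az":0,"claw":87}]}}

```text
time_s: 8.48
tcp_pos: [0.5437, -0.279, 0.0783]
ee_rot: [[0.909, -0.395, 0.133], [-0.39, -0.919, -0.063], [0.147, 0.005, -0.989]]
wrist_force: [-10.0, 5.8, 6.3]
gripper_width: 1.0
gripper_force: 7.1
```

```bash
python3 st.py
```

```text
8.4833 [-0.0507 -0.0004  0.0463] F [-11.5   1.4] 6.3 M [1.58 2.99 0.07] [-10.9  24.9 -20.1   3.5 -36.8  75.1] (0.95, 1241, array([0.01374017, 0.003698  , 0.071     ]))
```

Request:
{"op": "servo_tool", "data": {"deltas": [{"tx":1,"ty":0,"tz":0,"ax":0,"ay":0,"az":0,"claw":87},{"tx":2,"ty":0,"tz":0,"ax":0,"ay":0,"az":0,"claw":87},{"tx":2,"ty":0,"tz":0,"ax":0,"ay":0,"az":0,"claw":87}]}}

```text
time_s: 8.83
tcp_pos: [0.5439, -0.2791, 0.0783]
ee_rot: [[0.91, -0.395, 0.129], [-0.39, -0.919, -0.062], [0.143, 0.006, -0.99]]
wrist_force: [-13.8, 7.9, 8.6]
gripper_width: 0.997
gripper_force: 8.5
```

```bash
python3 st.py;python3 - <<'E'
from h import *
look("f")
a,b=[cv2.imread(f"pics/f_{c}.png") for c in("top","side")]
cv2.imwrite("pics/f2.png",np.hstack([cv2.resize(a[150:300,230:380],(400,400),interpolation=2),cv2.resize(b[190:310,230:350],(400,400),interpolation=2)]))
E
```

```text
8.8333 [-0.0505 -0.0005  0.0463] F [-15.8   1.8] 8.6 M [2.35 3.73 0.21] [-11.   25.  -19.9   3.4 -37.2  75.2] (0.61, 1204, array([0.01269669, 0.00326939, 0.071     ]))
```

View pics/f2.png

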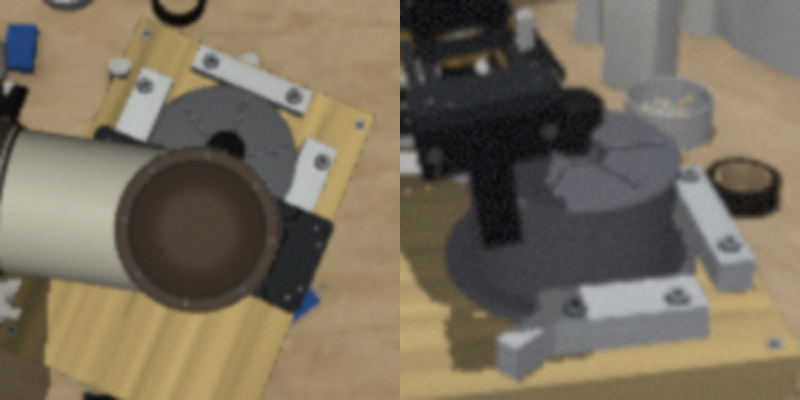

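The right half shows the flange against the back stop and under the rails. Force climbs while the TCP no longer moves, so the pot is home. I'll retreat and then go above the knob.

Request:
{"op": "servo_tool", "data": {"deltas": [{"tx":-5,"ty":0,"tz":0,"ax":0,"ay":0,"az":0,"claw":87},{"tx":-12,"ty":0,"tz":-2,"ax":0,"ay":0,"az":0,"claw":87},{"tx":-25,"ty":0,"tz":-4,"ax":0,"ay":0,"az":0,"claw":87},{"tx":-45,"ty":0,"tz":-7,"ax":0,"ay":0,"az":0,"claw":87},{"tx":-60,"ty":0,"tz":-30,"ax":0,"ay":0,"az":0,"claw":87},{"tx":-75,"ty":0,"tz":-65,"ax":0,"ay":-0.07,"az":0,"claw":87},{"tx":-90,"ty":0,"tz":-100,"ax":0,"ay":-0.14,"az":0,"claw":87},{"tx":-100,"ty":0,"tz":-120,"ax":0,"ay":-0.14,"az":0,"claw":87},{"tx":-100,"ty":0,"tz":-120,"ax":0,"ay":-0.14,"az":0,"claw":87}]}}

```text
time_s: 9.78
tcp_pos: [0.4445, -0.2346, 0.188]
ee_rot: [[0.919, -0.393, 0.026], [-0.393, -0.92, -0.014], [0.029, 0.002, -1.0]]
wrist_force: [0.4, 1.1, 0.4]
gripper_width: 1.001
gripper_force: 0.0
```

```bash
python3 st.py; python3 - <<'E'
from h import *
look("g")
cs=("top","side")
for c in cs:
    r=recognise("knob",c);print(c,[(round(q["confidence"],2),w2d(W(c,q["xyz"])).round(4),proj(c,W(c,q["xyz"]))) for q in r[:2]])
    print(c,"expected knob centre px at home",proj(c,d2w(.0,0,.098)),proj(c,d2w(0,0,.072)))
a,b=[cv2.imread(f"pics/g_{c}.png") for c in cs]
cv2.imwrite("pics/g2.png",np.hstack([cv2.resize(a[160:280,255:375],(400,400),interpolation=2),cv2.resize(b[190:310,230:350],(400,400),interpolation=2)]))
E
```

```text
9.7833 [-0.1593  0.0015  0.156 ] F [-0.1  1.2] 0.4 M [ 0.06 -0.   -0.04] [ -8.9  11.  -20.8   0.6 -56.6  75.5] (0.59, 2307, array([ 0.00124928, -0.00143258,  0.071     ]))
top [(0.82, array([-0.0002, -0.0019,  0.075 ]), array([313.59146436, 208.86434927]))]
top expected knob centre px at home [313.72103386 206.67494878] [312.72479494 208.6857449 ]
side [(0.66, array([-0.0045, -0.0133,  0.0711]), array([280.56034074, 239.42118867]))]
side expected knob centre px at home [281.6355457  223.36261307] [281.3014051  235.40181716]
```

View pics/g2.png

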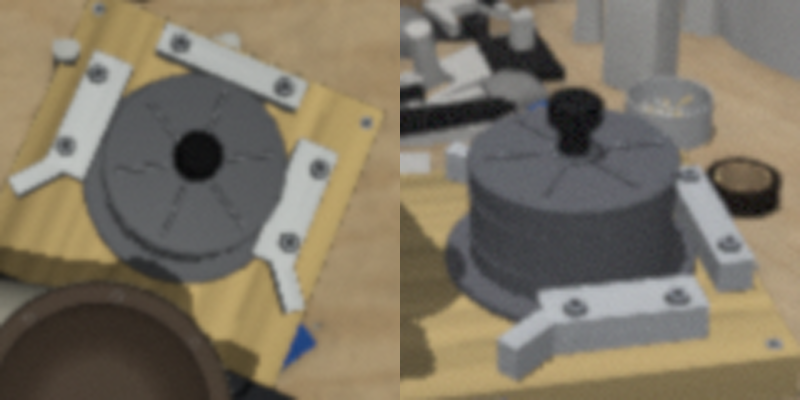

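The pot sits home under the rails. The knob is at (198,156) in the left half and (575,110) in the right half. Next I'll triangulate it.

```bash
python3 - <<'E'
from h import *
k=tri((282.5,223),(314.4,206.8));d=w2d(k);print(k,d)
x,y=d[0],d[1]
for z in(.15,.081):print(delta(d2w(x,y,z),rot(0)))
E
```

```text
[ 0.59052722 -0.30015475  0.13135137] [ 0.00067426 -0.0015114   0.09935137]
(array([163.4,   1.9,   0.7]), array([ 0.0049, -0.0128, -0.0019]))
(array([162.5,   1.6,  69.7]), array([ 0.0049, -0.0128, -0.0019]))
```

Request:
{"op": "servo_tool", "data": {"deltas": [{"tx":35,"ty":0,"tz":0,"ax":0,"ay":0,"az":0,"claw":87},{"tx":70,"ty":1,"tz":0,"ax":0.002,"ay":-0.006,"az":0,"claw":87},{"tx":105,"ty":1.5,"tz":0,"ax":0.005,"ay":-0.013,"az":-0.002,"claw":87},{"tx":140,"ty":1.8,"tz":0,"ax":0.005,"ay":-0.013,"az":-0.002,"claw":87},{"tx":163,"ty":1.8,"tz":0.5,"ax":0.005,"ay":-0.013,"az":-0.002,"claw":87},{"tx":163,"ty":1.8,"tz":0.5,"ax":0.005,"ay":-0.013,"az":-0.002,"claw":87},{"tx":163,"ty":1.7,"tz":25,"ax":0.005,"ay":-0.013,"az":-0.002,"claw":87},{"tx":162.5,"ty":1.6,"tz":45,"ax":0.005,"ay":-0.013,"az":-0.002,"claw":87},{"tx":162.5,"ty":1.6,"tz":60,"ax":0.005,"ay":-0.013,"az":-0.002,"claw":87},{"tx":162.5,"ty":1.6,"tz":66,"ax":0.005,"ay":-0.013,"az":-0.002,"claw":87},{"tx":162.5,"ty":1.6,"tz":69,"ax":0.005,"ay":-0.013,"az":-0.002,"claw":87},{"tx":162.5,"ty":1.6,"tz":69.5,"ax":0.005,"ay":-0.013,"az":-0.002,"claw":87}]}}

```text
time_s: 11.08
tcp_pos: [0.5904, -0.3002, 0.1138]
ee_rot: [[0.92, -0.392, 0.0], [-0.392, -0.92, 0.0], [0.0, -0.0, -1.0]]
wrist_force: [-0.5, -0.2, 0.7]
gripper_width: 1.0
gripper_force: 0.0
```

```bash
python3 - <<'E'
from h import *
s=sense();print(s["time_s"],w2d(s["tcp_pos"]),s["wrist_force"].round(1),delta(d2w(.0007,-.0015,.081),rot(0)))
E
```

```text
11.0833 [ 0.00058991 -0.00154282  0.08183294] [-0.5 -0.2  0.7] (array([ 0.1, -0. ,  0.8]), array([-0.    , -0.    ,  0.0003]))
```

Well aligned. I'll close on the knob.

Request:
{"op": "servo_tool", "data": {"deltas": [{"tx":0,"ty":0,"tz":0.8,"ax":0,"ay":0,"az":0,"claw":60},{"tx":0,"ty":0,"tz":0.8,"ax":0,"ay":0,"az":0,"claw":45},{"tx":0,"ty":0,"tz":0.8,"ax":0,"ay":0,"az":0,"claw":36},{"tx":0,"ty":0,"tz":0.8,"ax":0,"ay":0,"az":0,"claw":32},{"tx":0,"ty":0,"tz":0.8,"ax":0,"ay":0,"az":0,"claw":25},{"tx":0,"ty":0,"tz":0.8,"ax":0,"ay":0,"az":0,"claw":15},{"tx":0,"ty":0,"tz":0.8,"ax":0,"ay":0,"az":0,"claw":10},{"tx":0,"ty":0,"tz":0.8,"ax":0,"ay":0,"az":0,"claw":10},{"tx":0,"ty":0,"tz":0.8,"ax":0,"ay":0,"az":0,"claw":10},{"tx":0,"ty":0,"tz":0.8,"ax":0,"ay":0,"az":0,"claw":10}]}}

```text
time_s: 11.92
tcp_pos: [0.5907, -0.2998, 0.1137]
ee_rot: [[0.92, -0.392, 0.001], [-0.392, -0.92, 0.001], [0.001, -0.001, -1.0]]
wrist_force: [0.6, -0.0, 0.3]
gripper_width: 0.345
gripper_force: 30.0
```

```bash
python3 - <<'E'
from h import *
s=sense();f=s["wrist_force"];print(s["time_s"],w2d(s["tcp_pos"]),(A.T@f[:2]).round(1),f[2],s["moment"].round(2),s["gripper_width"]*87,s["gripper_force"])
E
```

```text
11.9167 [ 0.00068627 -0.00111679  0.08172134] [0.6 0.2] 0.34457339840723605 [ 0.36 -0.06 -0.01] 30.04453013802693 30.005198260769248
```

Request:
{"op": "servo_tool", "data": {"deltas": [{"tx":0,"ty":0,"tz":0,"ax":0,"ay":0,"az":0,"claw":10},{"tx":0,"ty":0,"tz":-0.5,"ax":0,"ay":0,"az":0,"claw":10},{"tx":0,"ty":0,"tz":-1,"ax":0,"ay":0,"az":0,"claw":10},{"tx":0,"ty":0,"tz":-1.5,"ax":0,"ay":0,"az":0,"claw":10},{"tx":0,"ty":0,"tz":-2,"ax":0,"ay":0,"az":0,"claw":10},{"tx":0,"ty":0,"tz":-2.5,"ax":0,"ay":0,"az":0,"claw":10},{"tx":0,"ty":0,"tz":-3,"ax":0,"ay":0,"az":0,"claw":10},{"tx":0,"ty":0,"tz":-3.5,"ax":0,"ay":0,"az":0,"claw":10},{"tx":0,"ty":0,"tz":-4,"ax":0,"ay":0,"az":0,"claw":10},{"tx":0,"ty":0,"tz":-4.5,"ax":0,"ay":0,"az":0,"claw":10},{"tx":0,"ty":0,"tz":-5,"ax":0,"ay":0,"az":0,"claw":10}]}}

```text
time_s: 12.83
tcp_pos: [0.59, -0.2998, 0.1179]
ee_rot: [[0.92, -0.393, -0.001], [-0.393, -0.92, 0.001], [-0.001, -0.001, -1.0]]
wrist_force: [0.1, 1.7, -12.0]
gripper_width: 0.352
gripper_force: 30.0
```

Request:
{"op": "servo_tool", "data": {"deltas": [{"tx":0,"ty":0,"tz":-0.5,"ax":0,"ay":0,"az":0,"claw":10},{"tx":0,"ty":0,"tz":-1,"ax":0,"ay":0,"az":0,"claw":10},{"tx":0,"ty":0,"tz":-1.5,"ax":0,"ay":0,"az":0,"claw":10},{"tx":0,"ty":0,"tz":-2,"ax":0,"ay":0,"az":0,"claw":10},{"tx":0,"ty":0,"tz":-2,"ax":0,"ay":0,"az":0,"claw":10}]}}

```text
time_s: 13.25
tcp_pos: [0.5896, -0.2997, 0.1191]
ee_rot: [[0.92, -0.393, -0.002], [-0.393, -0.92, 0.002], [-0.002, -0.001, -1.0]]
wrist_force: [0.0, 1.2, -18.0]
gripper_width: 0.348
gripper_force: 30.0
```

Request:
{"op": "servo_tool", "data": {"deltas": [{"tx":0,"ty":0,"tz":-0.5,"ax":0,"ay":0,"az":0,"claw":10},{"tx":0,"ty":0,"tz":-1,"ax":0,"ay":0,"az":0,"claw":10},{"tx":0,"ty":0,"tz":-1.5,"ax":0,"ay":0,"az":0,"claw":10},{"tx":0,"ty":0,"tz":-2,"ax":0,"ay":0,"az":0,"claw":10},{"tx":0,"ty":0,"tz":-2.5,"ax":0,"ay":0,"az":0,"claw":10},{"tx":0,"ty":0,"tz":-2.5,"ax":0,"ay":0,"az":0,"claw":10}]}}

```text
time_s: 13.75
tcp_pos: [0.5931, -0.3016, 0.1279]
ee_rot: [[0.92, -0.391, 0.009], [-0.391, -0.92, -0.004], [0.01, 0.0, -1.0]]
wrist_force: [0.1, 0.6, -2.2]
gripper_width: 0.344
gripper_force: 30.0
```

Request:
{"op": "servo_tool", "data": {"deltas": [{"tx":0,"ty":0,"tz":-0.5,"ax":0,"ay":0,"az":0,"claw":10},{"tx":0,"ty":0,"tz":-1,"ax":0,"ay":0,"az":0,"claw":10},{"tx":0,"ty":0,"tz":-1.5,"ax":0,"ay":0,"az":0,"claw":10},{"tx":0,"ty":0,"tz":-2,"ax":0,"ay":0,"az":0,"claw":10},{"tx":0,"ty":0,"tz":-2,"ax":0,"ay":0,"az":0,"claw":10}]}}

```text
time_s: 14.17
tcp_pos: [0.5907, -0.3002, 0.1255]
ee_rot: [[0.92, -0.392, 0.002], [-0.392, -0.92, -0.0], [0.002, -0.0, -1.0]]
wrist_force: [0.4, 0.2, -2.0]
gripper_width: 0.347
gripper_force: 30.0
```

```bash
python3 - <<'E'
from h import *
s=sense();f=s["wrist_force"];print(s["time_s"],w2d(s["tcp_pos"]),(A.T@f[:2]).round(1),f[2],s["moment"].round(2),delta(d2w(.0007,-.0011,.0967),rot(0)))
E
```

```text
14.1667 [ 0.00089453 -0.00149618  0.09351134] [0.2 0.3] -1.9900254590247257 [ 0.05  0.02 -0.02] (array([-0.2, -0.4, -3.2]), array([-0.0003, -0.0016,  0.0003]))
```

The seal has let go and the force is now only the lid's 2 N. I'll rise to 15 mm and verify.

Request:
{"op": "servo_tool", "data": {"deltas": [{"tx":0,"ty":0,"tz":-1,"ax":0,"ay":-0.0015,"az":0,"claw":10},{"tx":0,"ty":0,"tz":-2,"ax":0,"ay":-0.0015,"az":0,"claw":10},{"tx":0,"ty":0,"tz":-3,"ax":0,"ay":-0.0015,"az":0,"claw":10},{"tx":0,"ty":0,"tz":-3.2,"ax":0,"ay":-0.0015,"az":0,"claw":10},{"tx":0,"ty":0,"tz":-3.2,"ax":0,"ay":-0.0015,"az":0,"claw":10},{"tx":0,"ty":0,"tz":-3.2,"ax":0,"ay":-0.0015,"az":0,"claw":10}]}}

```text
time_s: 14.67
tcp_pos: [0.5906, -0.3001, 0.1284]
ee_rot: [[0.92, -0.392, -0.0], [-0.392, -0.92, 0.001], [-0.0, -0.001, -1.0]]
wrist_force: [0.3, 0.3, -1.2]
gripper_width: 0.348
gripper_force: 30.0
```

```bash
python3 - <<'E'
from h import *
s=sense();f=s["wrist_force"];print(s["time_s"],w2d(s["tcp_pos"]),f.round(1),s["moment"].round(2),s["joint_velocities"].round(2))
b=capture("side")
for n,z in(("rim edge near",.064),("lid bottom near if +15",.079),("lid top near if +15",.087),("knob top",.1215)):
    # nearest silhouette point toward the camera
    C=np.array(calibration("side")["cam_to_world"])[:2,3];v=C-DP;v/=np.linalg.norm(v)
    r={.064:.06,.079:.062,.087:.062,.1215:0}[z];q=proj("side",np.r_[DP+A@[.0007,0]+v*r,DZ+z]);print(n,q,(q-[220,180])*4)
cv2.imwrite("pics/h.png",cv2.resize(b[180:320,220:370],None,fx=4,fy=4,interpolation=2))
E
```

```text
14.6667 [ 0.00071446 -0.00142826  0.09643558] [ 0.3  0.3 -1.2] [ 0.04 -0.04 -0.03] [-0.03 -0.05 -0.16  0.11  0.13 -0.03]
rim edge near [281.12215517 255.50808632] [244.48862069 302.03234528]
lid bottom near if +15 [281.31007615 248.89377853] [245.24030458 275.57511412]
lid top near if +15 [281.42007444 244.99723348] [245.68029776 259.98893393]
knob top [282.31166479 212.14378111] [249.24665914 128.57512446]
```

View pics/h.png

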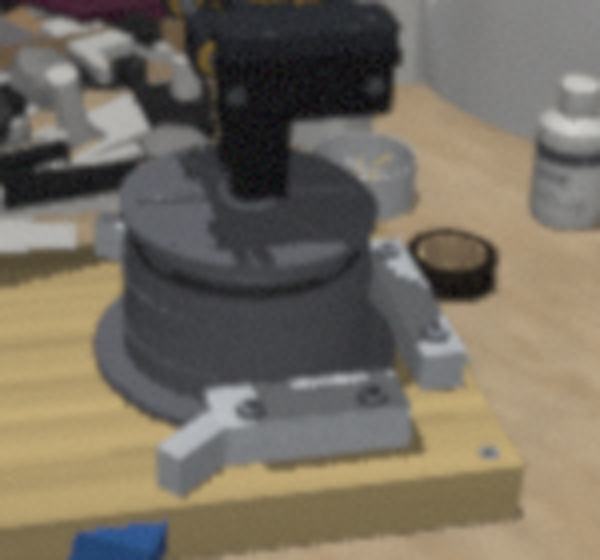

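The lid hangs level over the mouth, with a dark gap between the lid edge at about y=283 and the rim at about y=297. The gap looks narrower than expected, which may mean the grip slipped, so I'll measure it by intensity profile.

```bash
python3 - <<'E'
from h import *
g=np.mean([cv2.cvtColor(capture("side"),6).astype(float) for _ in range(6)],0)
g0=cv2.cvtColor(cv2.imread("pics/g_side.png"),6).astype(float)
for v in range(228,272):print(v,g[v,276:287].mean().round(1),g0[v,276:287].mean().round(1))
E
```

```text
228 33.0 28.6
229 46.1 30.9
230 64.3 33.1
231 73.7 33.7
232 67.5 33.6
233 60.3 33.4
234 57.7 35.4
235 56.8 43.7
236 57.3 60.5
237 56.7 78.9
238 56.9 88.2
239 57.3 90.5
240 57.3 95.5
241 58.7 97.4
242 63.5 97.7
243 68.9 97.3
244 72.6 97.5
245 75.7 99.1
246 74.0 99.4
247 69.9 100.5
248 69.8 100.6
249 73.3 99.7
250 68.6 100.2
251 55.2 101.2
252 43.6 98.3
253 41.9 86.6
254 49.7 72.5
255 62.7 67.0
256 68.0 68.5
257 68.5 68.5
258 68.8 69.4
259 68.6 68.5
260 67.9 67.4
261 67.3 67.5
262 67.7 68.9
263 68.2 68.6
264 69.4 68.1
265 68.6 68.5
266 68.6 68.5
267 69.1 68.2
268 68.7 68.3
269 68.6 68.5
270 68.7 68.7
271 68.3 68.5
```

The shift puts the lid's flange about 12.5 mm above the rim, so the knob slipped roughly 2 mm in the grip. I'll raise it 3 mm to the middle of the window.

Request:
{"op": "servo_tool", "data": {"deltas": [{"tx":0,"ty":0,"tz":-1,"ax":0,"ay":0,"az":0,"claw":10},{"tx":0,"ty":0,"tz":-2,"ax":0,"ay":0,"az":0,"claw":10},{"tx":0,"ty":0,"tz":-3,"ax":0,"ay":0,"az":0,"claw":10},{"tx":0,"ty":0,"tz":-3,"ax":0,"ay":0,"az":0,"claw":10},{"tx":0,"ty":0,"tz":-3,"ax":0,"ay":0,"az":0,"claw":10},{"tx":0,"ty":0,"tz":-3,"ax":0,"ay":0,"az":0,"claw":10},{"tx":0,"ty":0,"tz":-3,"ax":0,"ay":0,"az":0,"claw":10}]}}

```text
time_s: 15.6
tcp_pos: [0.5906, -0.3001, 0.1314]
ee_rot: [[0.92, -0.392, -0.0], [-0.392, -0.92, 0.001], [-0.0, -0.001, -1.0]]
wrist_force: [0.3, -0.9, -2.1]
gripper_width: 0.348
gripper_force: 30.0
```

```bash
python3 - <<'E'
from h import *
g=np.mean([cv2.cvtColor(capture("side"),6).astype(float) for _ in range(6)],0)
print([(v,int(g[v,276:287].mean())) for v in range(240,260)])
g0=cv2.cvtColor(cv2.imread("pics/g_side.png"),6).astype(float)
# pot unchanged? front flange/wall compare
print("pot diff",np.abs(g-g0)[262:285,262:300].mean())
s=sense();print(s["time_s"],w2d(s["tcp_pos"]),s["wrist_force"].round(1),s["ee_rot"][2].round(4),s["joint_velocities"].round(2))
E
```

```text
[(240, 61), (241, 68), (242, 73), (243, 74), (244, 76), (245, 72), (246, 69), (247, 70), (248, 71), (249, 61), (250, 46), (251, 39), (252, 38), (253, 41), (254, 49), (255, 62), (256, 68), (257, 68), (258, 68), (259, 68)]
pot diff 14.131197559115181
15.9 [ 0.00076743 -0.001457    0.09941314] [ 0.1 -0.7 -2.2] [-4.e-04 -4.e-04 -1.e+00] [ 0.02  0.01  0.13  0.03 -0.07 -0.03]
```

```bash
python3 - <<'E'
from h import *
g=np.mean([cv2.cvtColor(capture("side"),6).astype(float) for _ in range(6)],0)
g0=cv2.cvtColor(cv2.imread("pics/g_side.png"),6).astype(float)
for r in((262,268,238,256),(250,256,305,330)):
    a,b=[x[r[0]:r[1],r[2]:r[3]].mean(0).astype(int) for x in(g0,g)];print(a,b)
E
```

```text
[ 86  89 100 110 111  95  73  69  72  77  87  94  91  71  64  64  65  66] [154 154 154 153 146 123 103  99  99  99  99  98  91  73  66  66  66  66]
[ 62  60  59  57  56  56  64  81  92  95 107 128 152 169 177 179 179 180
 179 178 173 159 127  88  58] [ 61  60  59  58  57  56  59  72  82  85  87  91  94  96  98  98 100 102
 102 104 108 103  82  55  44]
```

The pot's edges have not moved since docking. I'll hand the job in.

```bash
python3 -c "
from station import *
print(finish_job())"
```

```text
the job is handed in; nothing more can be done
None
```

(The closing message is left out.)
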